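# Clip a crimped coin cartridge out of the die

### The job

In the cash room, a freshly crimped coin cartridge lies in the open crimping die. Lift it out of the die cavity, carry it to the clip rack and push it down past the sprung jaw until it lies fully home in both forks and the jaw has sprung shut over it, then let go. Do not drop it, and leave the mug, tape dispenser and stamp where they stand.

Things in the scene. Friction and masses are not known exactly. Their poses are not given: they have to be found in the camera images.
- cartridge: Coin cartridge: closed bare-aluminium tube, 28 mm diameter, 130 mm long, with a rolled collar 34 mm in diameter and 8 mm long at each end; 0.2 to 0.4 kg. Origin at its middle, on its axis; y runs along the tube, which may be rolled about y. It starts lying level in the die cavity, axis 36 mm above the table. Grip it across its middle.
- die: Dark steel crimping die, fixed, open like a book. Lower half 110 x 190 mm, 44 mm high; its cavity runs along y. A 66 mm wide finger slot crosses its middle along x: floor 8 mm above the table, but for a rib 18 mm wide, 22 mm high under the tube. The empty upper half lies flat on the +x side (to x = 139 mm, 28 mm high). Origin: on the table under the middle of the lower half's cavity, z up.
- rack: Grey clip rack, fixed: base plate 100 x 125 x 8 mm, two upright forks 12 mm thick, 42 mm either side of the middle along y (72 mm clear between for the fingers; 96 mm over both, fits between the collars, 114 mm apart). Slots 31 mm wide, open upward, floor 31 mm above the table; -x prongs 53 mm high, then flared to 69 mm. Origin: on the table under its middle; y along the seated tube, z up.
- rack_seat (a point): Where the cartridge's middle must be when fully home: midway between the two forks, 45 mm above the table. Axes as the rack.
- jaw (a joint): Sprung jaw on the rack's +x side: two steel arms, one at each fork, on a hinge bar along y (x = 28 mm, 14 mm above the table); their sloping nylon tips overhang the slots, 57 to 77 mm above the table. 0 rad = shut (held by its spring), positive = swung out to +x, at most 0.5. A tube pushed straight down opens it some 0.11 rad with 5 to 10 N, and it springs back over the seated tube.
- mug: White mug, 80 mm wide, 92 mm tall, between the die and the rack, farther from the robot. Origin at its underside. Leave alone.
- tape_dispenser: Black tape dispenser, 60 x 140 mm, 80 mm tall, at the left. Origin at its underside. Leave alone.
- stamp: Black and grey self-inking stamp, 75 x 45 mm, 72 mm tall, at the right. Origin at its underside. Leave alone.
Not all that is in view belongs to the job. Leave any brown or yellow look-alike of the cartridge alone.

How it is judged:
By the outcome, as a careful person would: the job done as asked, in the order asked, and still so for the second after the job is handed in, with the robot touching nothing.
It also fails if it takes over 45 s, if anything falls off the work surface, if the arm or the gripper's body presses on something with over 40 N, if the wrist force passes 120 N, or if a joint passes its speed limit or range.

### The arm

A 7-joint arm with a two-finger parallel gripper is mounted at the origin on the work surface. World frame = base frame: x ahead of the robot, y to its left, z up, the work surface at z = 0. Lengths are in mm, angles in rad, forces in N, time in s.
With the tool pointing down it reaches from about 425 to 925 mm from the base axis. Payload 6.8 kg.
Tool frame: the origin (TCP) lies midway between the tips of the shut fingers; the grasp point (between the pads) lies 19 mm behind it; z points along the fingers, y is the line along which they close (so a half turn about z gives the same grasp; the last joint's range is limited). The gripper opens to 88 mm and grips with 3 to 60 N. Pads are 20 mm wide; open, the fingers measure 115 mm over their backs; the gripper's body (75 mm by 178 mm) begins 61 mm behind the grasp point.
Start: joints at [-1.325, 0.477, 0.022, 1.555, -0.011, 1.109, -0.083], TCP at [233.861, 633.211, 222.664] pointing down, gripper open.
Joint ranges: [-2.96, 2.96], [-0.34, 2.1], [-1.41, 1.46], [0.24, 2.44], [-1.37, 4.51], [0.17, 1.92], [-2.96, 2.96]. Speed limits (rad/s): [2.39, 2.39, 3.14, 3.14, 3.14, 3.14, 3.14].

### API

Orientations are given as a unit quaternion [x, y, z, w].
In Python, from cell import telemetry, grab_frame, get_calibration, robot gives the robot as it stands.
- The arm moves only by the tool play_rows, never from a script. Its argument "moves" is a list of rows, each a list of 7 numbers: the shift along the tool's x, y, z in mm, then the turn, a rotation vector about the tool's x, y, z in rad, then the finger opening in mm, from 0 to 87.8. In form: [[x, y, z, wx, wy, wz, fingers], ...]. A call has 1 to 8 rows; each row is the pose to reach, as a shift and turn from the pose commanded when the call began, along the tool's axes at that moment; what a row does not reach only later rows make up. A row lasts 1/8 s, in which the tool goes at most 62.5 mm and 10.7 degrees, less where a joint would pass 70% of its speed; a pose out of reach is approached as far as the arm can. A call with a gripper value outside its range is refused whole. The fingers move at their own pace and stop on an object; "squeeze" is the grip in N (left out, the last holds). Time passes only in rows, so rows that repeat a pose let the fingers close. It gives the time, the measured TCP pose, the force, the opening and the grip force at its end, in the units of the state.
- telemetry.get_obs(): the state, without advancing time (a new reading comes with each control period).
- grab_frame(name): name is "scene" or "top" or "wrist"; returns the picture (420x560x3 uint8, blue, green, red); there is no depth.
- get_calibration(name): a dict with "intrinsics" (3x3 intrinsics, pixels), "k1" (the pictures are not rectified: a ray, as slopes to the right and down, at radius r is drawn at 1 + k1 r^2 times it, then the intrinsics apply), "rvec" (rotation vector, rad) and "tvec" (3), from world to camera coordinates, as OpenCV has them; the wrist camera has in their place "T_tool_cam" (4x4, takes a point from camera to tool coordinates, whose origin is the TCP and whose axes are the flange's). Camera axes: x right, y down, z forward; pixel columns grow to the right and rows downward; lengths in mm; the calibration is good to about 2 mm. A picture is of the moment at which its call begins: read the wrist's pose just before it. get_calibration takes no time and is no camera call.
- robot.finish_job(): hands the job in; it is judged then, once.
The state is a dict: "time_s": time; "q": joint angles; "joint_vel": joint speeds; "tau": joint torques, N m; "position": TCP position; "orientation": TCP orientation; "ft_force": force on the tool from outside, world axes, zero at the start; "torque": the same for the moment, N m; "width": finger opening in mm; "grip_force": force on a finger pad.
Only numpy, scipy, OpenCV 4.12 (cv2) and the standard library are available. Lean on these libraries where they do the work, as an engineer would, in place of code of your own. Each camera call takes 0.05 s, during which the arm holds its last target. There are 200 camera calls.

## Working session

There is one attempt and no reset: what is moved stays moved. The work goes in short steps, Python scripts to look and compute and a tool call to move; the robot and the scene stay as the last step left them, time stands still between calls to the robot, and variables do not carry over. Pictures are saved under pics/ and viewed, at most 10 in all, crops included, and the job is handed in when it is done.

Besides the shell and the picture viewer there is one more tool, called after "Emit:" as a command line: name --pt "numbers of a row" for each row, then --argument value for the rest. play_rows: Moves the arm, as the interface text tells. Its arguments: {"type":"object","properties":{"moves":{"type":"array","items":{"type":"array","items":{"type":"number"}}},"squeeze":{"type":"number"}},"required":["moves"]}

```bash
mkdir -p pics
cat > h.py <<'E'
import numpy as np, cv2
from scipy.spatial.transform import Rotation as R
from cell import telemetry, grab_frame, get_calibration, robot
def cam(name, obs=None):
    c=get_calibration(name); K=np.array(c["intrinsics"],float); k1=c["k1"]
    if name=="wrist":
        o=obs or telemetry.get_obs(); T=np.eye(4); T[:3,:3]=R.from_quat(o["orientation"]).as_matrix(); T[:3,3]=o["position"]
        W=T@np.array(c["T_tool_cam"])
    else:
        E=np.eye(4);E[:3,:3]=R.from_rotvec(np.ravel(c["rvec"])).as_matrix();E[:3,3]=np.ravel(c["tvec"]);W=np.linalg.inv(E)
    return K,k1,W
def ray(C,px):
    K,k1,W=C; d=np.linalg.inv(K)@[px[0],px[1],1]; u=d[:2].copy()
    for _ in range(20): u=d[:2]/(1+k1*(u@u))
    v=W[:3,:3]@[u[0],u[1],1]; return W[:3,3],v/np.linalg.norm(v)
def plane(C,px,z):
    o,v=ray(C,px); return o+v*(z-o[2])/v[2]
def proj(C,p):
    K,k1,W=C; q=W[:3,:3].T@(np.asarray(p,float)-W[:3,3]); u=q[:2]/q[2]; u=u*(1+k1*(u@u)); return (K@[u[0],u[1],1])[:2]
def tri(C1,p1,C2,p2):
    a,u=ray(C1,p1); b,v=ray(C2,p2); s=np.linalg.lstsq(np.c_[u,-v],b-a,rcond=None)[0]
    x,y=a+u*s[0],b+v*s[1]; return (x+y)/2,np.linalg.norm(x-y)
E
python3 - <<'E'
from h import *
o=telemetry.get_obs(); print(o)
for n in ["scene","top","wrist"]:
    f=grab_frame(n); cv2.imwrite(f"pics/{n}0.png",f); K,k,W=cam(n,o); print(n,K.round(1).tolist(),k,W.round(3).tolist())
a=cv2.imread("pics/scene0.png");b=cv2.imread("pics/top0.png")
E
```

```text
{'time_s': 0.0, 'q': array([-1.32509833,  0.47776224,  0.02233349,  1.55643167, -0.01147495,
        1.10929104, -0.0831219 ]), 'joint_vel': array([-0.00044773,  0.00189782,  0.00032655,  0.00139568,  0.00159537,
        0.00010465, -0.00014909]), 'tau': array([-4.34704734e-04, -5.82851422e+01,  1.53477587e+00, -2.72609746e+01,
       -5.42412861e-02,  1.70026731e-02,  1.92698358e-04]), 'position': array([233.67454145, 632.63123634, 221.71534827]), 'orientation': array([ 1.75969563e-01,  9.84395213e-01, -8.78315615e-04, -8.12407460e-05]), 'ft_force': array([-0.10438965, -0.74404883, -0.20778701]), 'torque': array([-0.00463194,  0.02710777, -0.01810038]), 'grip_force': 0.0, 'width': 87.92009004825253}
scene [[464.0, 0.0, 273.4], [0.0, 464.0, 204.0], [0.0, 0.0, 1.0]] -0.12189112436033538 [[0.661, 0.567, -0.492, 1109.64], [0.75, -0.511, 0.42, -507.721], [-0.014, -0.647, -0.763, 980.699], [0.0, 0.0, 0.0, 1.0]]
top [[403.8, 0.0, 282.2], [0.0, 403.8, 211.0], [0.0, 0.0, 1.0]] -0.09776942867483285 [[-0.005, -0.992, 0.126, 341.588], [-1.0, 0.003, -0.015, 4.834], [0.015, -0.126, -0.992, 1376.819], [0.0, 0.0, 0.0, 1.0]]
wrist [[352.8, 0.0, 279.3], [0.0, 352.8, 207.5], [0.0, 0.0, 1.0]] -0.08466656051205401 [[0.347, 0.907, 0.238, 169.314], [0.938, -0.335, -0.089, 657.485], [-0.001, 0.255, -0.967, 384.213], [0.0, 0.0, 0.0, 1.0]]
```

View pics/top0.png

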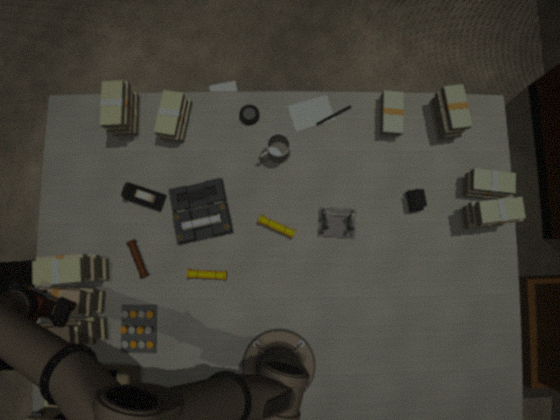

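View pics/scene0.png

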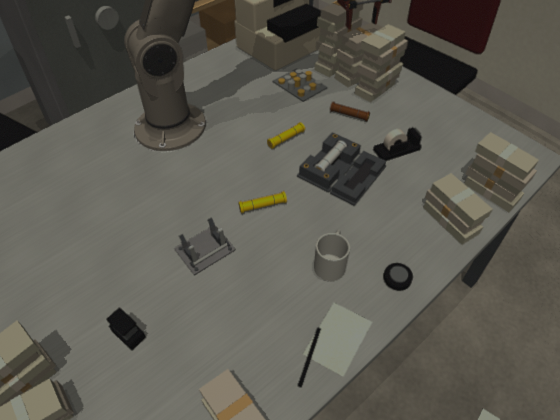

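The two views show these candidates: the bare tube in the die at top (201,222) / scene (332,155), the brown one at (138,258) / (350,111), and the yellow ones at (277,226) and (207,274) / (263,202) and (286,135). I choose the bare aluminium tube in the die. The rack is at top (337,222) / scene (205,245). Next is a close crop to check this.

Run:
```python
from h import *
a=cv2.imread("pics/scene0.png");b=cv2.imread("pics/top0.png")
def cr(i,x,y,w=80,h=60): return cv2.convertScaleAbs(cv2.resize(i[y-h//2:y+h//2,x-w//2:x+w//2],(400,300),interpolation=cv2.INTER_CUBIC),alpha=1.6)
cv2.imwrite("pics/crop1.png",np.vstack([np.hstack([cr(b,201,215),cr(a,340,165,100,75)]),np.hstack([cr(b,337,222),cr(a,205,245,100,75)])]))
C=cam("top");S=cam("scene")
print(plane(C,(201,222),36),plane(S,(332,155),36),tri(C,(201,222),S,(332,155)))
print(plane(C,(337,222),8),plane(S,(205,250),8))
for n,p in [("mug",(278,149)),("tape",(145,197)),("stamp",(416,201)),("yel",(277,226))]: print(n,plane(C,p,40))
```

```text
[475.96091867 255.49133005  36.        ] [473.54992514 264.61209579  36.        ] (array([476.98929955, 256.33705842,  43.04870965]), np.float64(5.429512225474454))
[ 477.23616362 -203.47072294    8.        ] [ 480.48534687 -203.7444143     8.        ]
mug [724.89397173  -2.52765096  40.        ]
tape [560.68997917 446.97857873  40.        ]
stamp [ 544.55176713 -471.25676524   40.        ]
yel [461.47761841   1.72027678  40.        ]
```

View pics/crop1.png

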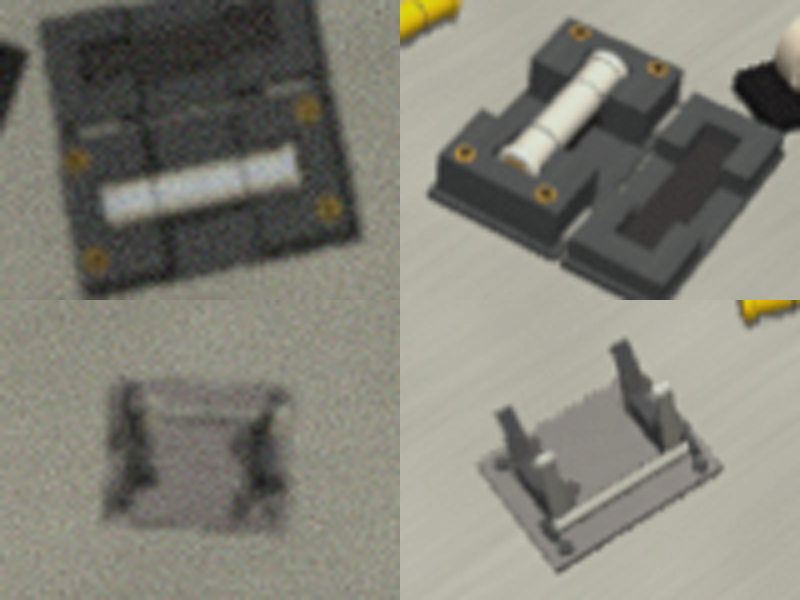

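The crop confirms the choice: the bare tube lies in the dark die (left crop, tube spanning (100,205) to (300,165), die yaw about +10°). The rack's hinge bar is on the far side (+x), yaw about -3°. Now I'm moving over the die for a wrist view.

Emit:
play_rows --pt "-30 -22 0 0 0 0.1 60" --pt "-75 -56 0 0 0 0.24 60" --pt "-125 -94 0 0 0 0.39 60" --pt "-175 -131 0 0 0 0.54 60" --pt "-225 -169 0 0 0 0.69 60" --pt "-275 -206 0 0 0 0.83 60" --pt "-320 -240 0 0 0 0.96 60" --pt "-357 -268 0 0 0 1.045 60"

```text
time_s: 1.15
position: [476.8, 255.7, 222.7]
orientation: [0.646, 0.764, -0.0, 0.0]
ft_force: [0.5, 0.7, 0.3]
width: 60.0
grip_force: 0.0
```

Run:
```python
from h import *
import json
o=telemetry.get_obs(); f=grab_frame("wrist"); cv2.imwrite("pics/w1.png",f)
json.dump({k:list(map(float,o[k])) for k in("position","orientation")},open("w1.json","w"))
print(o["position"],R.from_quat(o["orientation"]).as_matrix().round(3).tolist(),o["q"].round(2),o["time_s"])
```

```text
[476.81867703 255.71972603 222.6860118 ] [[-0.166, 0.986, 0.0], [0.986, 0.166, -0.0], [-0.0, 0.0, -1.0]] [-0.92  0.26  0.38  1.9  -0.11  1.   -0.33] 1.15
```

View pics/w1.png

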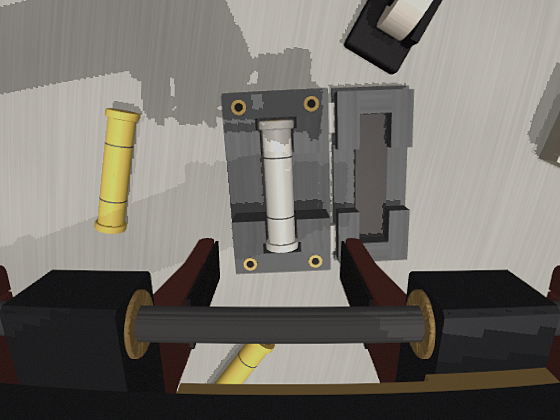

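The wrist view shows the bare tube in the die from (276,121) to (283,250), with yellow look-alikes at (118,170) and (245,365). I'm taking a second place for parallax.

Emit:
play_rows --pt "-25 0 0 0 0 0 60" --pt "-60 0 0 0 0 0 60" --pt "-60 0 0 0 0 0 60"

```text
time_s: 1.58
position: [486.5, 196.2, 222.6]
orientation: [0.645, 0.764, -0.0, 0.0]
ft_force: [-0.8, 0.4, 0.5]
width: 60.2
grip_force: 0.0
```

```bash
cat >> h.py <<'E'
def tube(f,box):
    x0,y0,x1,y1=box; g=f[y0:y1,x0:x1]; hsv=cv2.cvtColor(g,cv2.COLOR_BGR2HSV)
    m=((hsv[...,2]>115)&(hsv[...,1]<70)).astype(np.uint8)
    m=cv2.morphologyEx(cv2.morphologyEx(m,cv2.MORPH_CLOSE,np.ones((9,9))),cv2.MORPH_OPEN,np.ones((7,7)))
    c=max(cv2.findContours(m,0,1)[0],key=cv2.contourArea)+np.array([x0,y0]); r=cv2.minAreaRect(c)
    p=cv2.boxPoints(r); p=p[np.argsort(p[:,1])]; return r,(p[0]+p[1])/2,(p[2]+p[3])/2
def rings(f,box):
    x0,y0,x1,y1=box; hsv=cv2.cvtColor(f[y0:y1,x0:x1],cv2.COLOR_BGR2HSV)
    m=cv2.inRange(hsv,(12,90,60),(32,255,255)); cs=cv2.findContours(m,0,1)[0]
    return [tuple(np.add(cv2.minEnclosingCircle(c)[0],(x0,y0)).round(1)) for c in cs if cv2.contourArea(cv2.convexHull(c))>50]
E
python3 - <<'E'
from h import *
import json
o1=json.load(open("w1.json")); f1=cv2.imread("pics/w1.png")
o2=telemetry.get_obs(); f2=grab_frame("wrist"); cv2.imwrite("pics/w2.png",f2)
json.dump({k:list(map(float,o2[k])) for k in("position","orientation")},open("w2.json","w"))
print(o2["position"])
C1=cam("wrist",o1);C2=cam("wrist",o2)
d=int(round(proj(C2,[477,256,36])[1]-proj(C1,[477,256,36])[1])); print("dy",d)
t1=tube(f1,(245,112,312,262)); t2=tube(f2,(245,max(0,112+d),312,262+d)); print(t1,t2)
for a,b in zip(t1[1:],t2[1:]): print(tri(C1,a,C2,b), plane(C1,a,36),plane(C2,b,36))
m1=(t1[1]+t1[2])/2
print(rings(f1,(220,85,330,275)),rings(f2,(220,max(0,85+d),330,275+d)))
for a,b in zip(sorted(rings(f1,(220,85,330,275)),key=lambda p:p[0]),sorted(rings(f2,(220,max(0,85+d),330,275+d)),key=lambda p:p[0])): print(tri(C1,a,C2,b))
E
```

```text
[486.48683756 196.16856158 222.61962067]
dy -61
(((285.2787780761719, 185.68142700195312), (132.57237243652344, 44.900325775146484), 86.18592071533203), array([280.86948, 119.54205], dtype=float32), array([289.68808, 251.8208 ], dtype=float32)) (((278.43804931640625, 121.85196685791016), (143.06436157226562, 34.42680740356445), 87.84703826904297), array([275.75076 ,  50.370277], dtype=float32), array([281.12534, 193.33365], dtype=float32))
(array([465.55128892, 320.57911418,  54.49206431]), np.float64(5.062819395321898)) [468.13635722 321.00899956  36.        ] [462.40960043 323.03245065  36.        ]
(array([493.46922568, 196.09042564,  60.05848424]), np.float64(9.052250613023606)) [500.1364312  188.13088821  36.        ] [490.18998338 189.46333017  36.        ]
[(np.float64(249.8), np.float64(263.4)), (np.float64(315.0), np.float64(261.0)), (np.float64(238.0), np.float64(107.2)), (np.float64(310.9), np.float64(103.2))] [(np.float64(249.0), np.float64(207.3)), (np.float64(317.0), np.float64(204.5)), (np.float64(237.5), np.float64(38.5)), (np.float64(312.5), np.float64(34.8))]
(array([427.05981308, 325.72632838,  46.89224872]), np.float64(0.3805359707772568))
(array([460.55180784, 172.09084532,  45.23401085]), np.float64(0.13771877559909107))
(array([493.20069267, 340.57323337,  44.38988058]), np.float64(0.05627628259495336))
(array([526.72375816, 186.53105104,  46.60439481]), np.float64(0.06438695190348222))
```

Run:
```python
from h import *
import json
Z=[]
for n,dy in(("w1",0),("w2",-66)):
    o=json.load(open(n+".json")); f=cv2.imread(f"pics/{n}.png"); C=cam("wrist",o)
    x0,y0,x1,y1=252,max(0,112+dy),305,258+dy
    g=cv2.medianBlur(f,3)[y0:y1,x0:x1].max(2); L=[]
    for r in range(g.shape[0]):
        w=np.where(g[r]>125)[0]
        if len(w)>15: L.append((r+y0,w.min()+x0,w.max()+x0))
    L=np.array(L); print(n,len(L),L[::12].tolist(),L[0],L[-1])
    Z.append((C,L))
np.save("L1.npy",Z[0][1]);np.save("L2.npy",Z[1][1])
```

```text
w1 131 [[121, 264, 292], [133, 263, 289], [145, 263, 290], [157, 266, 289], [169, 265, 291], [181, 266, 292], [193, 266, 292], [205, 267, 293], [217, 270, 292], [229, 268, 294], [241, 270, 293]] [121 264 292] [251 271 290]
w2 136 [[52, 268, 290], [64, 263, 290], [76, 263, 290], [88, 264, 291], [102, 265, 291], [114, 266, 292], [126, 266, 292], [138, 266, 294], [150, 267, 294], [164, 268, 294], [176, 269, 295], [188, 267, 298]] [ 52 268 290] [191 267 296]
```

Run:
```python
from h import *
import json
G=[];Cs=[]
for n in("w1","w2"):
    o=json.load(open(n+".json")); f=cv2.imread(f"pics/{n}.png"); C=cam("wrist",o); L=np.load("L"+n[1]+".npy")
    k=L[20:-20]; p=np.polyfit(k[:,0],(k[:,1]+k[:,2]+0)/2,1,w=None)
    rows=np.arange(L[0,0]-6,L[-1,0]+7); g=f.max(2).astype(float)
    pr=np.array([g[r,int(np.polyval(p,r))-6:int(np.polyval(p,r))+7].mean() for r in rows])
    dip=pr-cv2.blur(pr.reshape(-1,1),(1,9)).ravel()
    print(n,p,[(int(rows[i]),round(dip[i])) for i in range(2,len(rows)-2) if dip[i]==dip[i-2:i+3].min() and dip[i]<-4])
    a,b=[plane(C,(np.polyval(p,r),r),36) for r in(k[0,0],k[-1,0])]
    d=a-b; yaw=np.arctan2(-d[0],d[1]); print("axis yaw deg",np.degrees(yaw),"x at y=256.2:",b[0]+d[0]*(256.2-b[1])/d[1])
    e=[plane(C,(np.polyval(p,r),r),z) for r,z in((L[0,0],45),(L[-1,0],45))]; print("ends",e,np.linalg.norm(e[0]-e[1]))
```

```text
w1 [5.07485268e-02 2.69439895e+02] [(119, -50), (129, -28), (139, -10), (158, -112), (219, -87), (245, -75), (253, -50)]
axis yaw deg 12.39374492943467 x at y=256.2: 477.0830024964673
ends [array([463.38864896, 318.94687786,  45.        ]), array([491.44802097, 191.25943264,  45.        ])] 130.7341272429332
w2 [4.89196192e-02 2.73124881e+02] [(50, -103), (61, -37), (92, -99), (140, -10), (145, -9), (157, -88), (186, -74), (194, -80)]
axis yaw deg 12.43116559510198 x at y=256.2: 476.98034686479303
ends [array([462.90368813, 320.12939438,  45.        ]), array([490.71767033, 193.95187246,  45.        ])] 129.2067515406136
```

Run:
```python
from h import *
import json
C1,C2=[cam("wrist",json.load(open(n+".json"))) for n in("w1","w2")]
f=lambda r,p:(p[0]*r+p[1],r)
for a,b in((158,92),(219,157)): print(tri(C1,f(a,(.05075,269.44)),C2,f(b,(.04892,273.12))))
o=telemetry.get_obs();M=R.from_quat(o["orientation"]).as_matrix(); print(M.T@(np.array([477,256.2,17])-o["position"]),np.degrees(np.arctan2(M[1,1],M[0,1])))
```

```text
(array([470.68852043, 285.35170353,  49.64317075]), np.float64(0.2533332234774833))
(array([483.39083892, 227.77271587,  54.7527533 ]), np.float64(0.2608405759516286))
[ 58.72486759   0.84699869 205.62250017] 9.739100438221893
```

The tube's top measures 50–54 mm (50 expected), its middle is (477, 256.3), yaw 12.4° and length 130, all consistent. Descending.

Emit:
play_rows --pt "15 0 15 0 0 -0.02 60" --pt "42 0.5 55 0 0 -0.047 60" --pt "59 0.8 100 0 0 -0.047 60" --pt "59 0.8 145 0 0 -0.047 60" --pt "59 0.8 175 0 0 -0.047 60" --pt "59 0.8 195 0 0 -0.047 60" --pt "59 0.8 205 0 0 -0.047 60" --pt "59 0.8 205 0 0 -0.047 60"

```text
time_s: 2.62
position: [475.9, 258.2, 16.7]
orientation: [0.625, 0.781, -0.001, -0.0]
ft_force: [1.0, 0.4, 0.1]
width: 59.8
grip_force: 0.0
```

Emit:
play_rows --squeeze 35 --pt "0 0 0 0 0 0 20" --pt "0 0 0 0 0 0 20" --pt "0 0 0 0 0 0 20" --pt "0 0 0 0 0 0 20" --pt "0 0 0 0 0 0 20"

```text
time_s: 3.25
position: [476.8, 257.3, 18.0]
orientation: [0.626, 0.78, 0.0, -0.0]
ft_force: [-1.6, -0.0, 4.5]
width: 27.2
grip_force: 35.0
```

Emit:
play_rows --pt "0 0 -8 0 0 0 20" --pt "0 0 -25 0 0 0 20" --pt "0 0 -50 0 0 0 20" --pt "0 0 -80 0 0 0 20" --pt "0 0 -115 0 0 0 20" --pt "0 0 -150 0 0 0 20" --pt "0 0 -175 0 0 0 20" --pt "0 0 -182 0 0 0 20"

```text
time_s: 4.25
position: [477.6, 257.4, 201.8]
orientation: [0.626, 0.78, 0.002, 0.0]
ft_force: [-0.8, 0.7, -3.5]
width: 27.7
grip_force: 35.0
```

Emit:
play_rows --pt "-20 0 0 0 0 0.01 20" --pt "-55 -1 0 0 0 0.03 20" --pt "-100 -2 0 0 0 0.06 20" --pt "-150 -3 0 0 0 0.09 20" --pt "-200 -4 0 0 0 0.12 20" --pt "-250 -5 0 0 0 0.15 20" --pt "-300 -6 0 0 0 0.18 20" --pt "-350 -7 0 0 0 0.21 20"

```text
time_s: 5.25
position: [544.5, -89.1, 198.3]
orientation: [0.705, 0.709, -0.001, -0.001]
ft_force: [0.6, 1.1, -3.9]
width: 27.3
grip_force: 35.0
```

Emit:
play_rows --pt "-40 0 0 0 0 0.02 20" --pt "-80 0 0 0 0 0.04 20" --pt "-107 0 0 0 0 0.05 20" --pt "-120 0 0 0 0 0.05 20" --pt "-120 0 0 0 0 0.05 20"

```text
time_s: 5.88
position: [546.0, -206.8, 198.9]
orientation: [0.722, 0.692, -0.001, -0.001]
ft_force: [0.5, -0.0, -3.5]
width: 27.4
grip_force: 35.0
```

```bash
cat > snap.py <<'E'
from h import *
import json,sys
n=sys.argv[1]
o=telemetry.get_obs(); f=grab_frame("wrist"); cv2.imwrite(f"pics/{n}.png",f)
json.dump({k:list(map(float,o[k])) for k in("position","orientation")},open(n+".json","w"))
M=R.from_quat(o["orientation"]).as_matrix();print(o["position"],M.round(3).tolist(),o["width"],o["grip_force"],o["ft_force"],o["q"].round(2))
print(proj(cam("wrist",o),[479,-203,8]))
E
python3 snap.py r1
```

```text
[ 546.04116437 -206.83932835  198.85079423] [[0.043, 0.999, -0.002], [0.999, -0.043, 0.0], [-0.0, -0.002, -1.0]] 27.404192555506356 34.99865233898163 [ 0.5492622  -0.01158729 -3.48034427] [-0.2   0.4   0.59  1.83 -0.26  0.99  0.46]
[213.32744918 184.94238776]
```

View pics/r1.png

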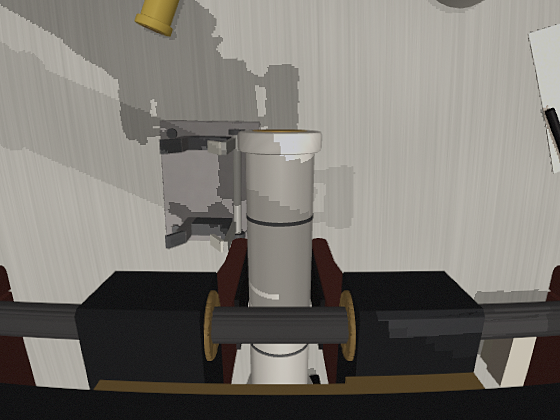

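The wrist view shows the cartridge held level at column 282. The rack is left of it, base plate from about (160,122) to (245,245), partly hidden by the tube. I'll view it from clear positions on either side.

Emit:
play_rows --pt "-9 16 0 0 0 0 20" --pt "-18 33 0 0 0 0 20" --pt "-18 33 0 0 0 0 20"

```text
time_s: 6.3
position: [580.3, -223.9, 199.2]
orientation: [0.721, 0.693, 0.0, -0.0]
ft_force: [-0.7, 0.3, -3.2]
width: 26.9
grip_force: 35.0
```

```bash
python3 snap.py r2
```

```text
[ 580.33681395 -223.85588488  199.21905389] [[0.039, 0.999, -0.0], [0.999, -0.039, 0.0], [0.0, -0.0, -1.0]] 26.90229476336237 34.99856650829315 [-0.68552419  0.27326931 -3.23275704] [-0.16  0.46  0.58  1.74 -0.29  1.03  0.49]
[178.26935003 169.61217787]
```

Emit:
play_rows --pt "0 -20 0 0 0 0 20" --pt "0 -55 0 0 0 0 20" --pt "0 -100 0 0 0 0 20" --pt "0 -145 0 0 0 0 20" --pt "0 -172 0 0 0 0 20" --pt "0 -180 0 0 0 0 20" --pt "0 -180 0 0 0 0 20"

```text
time_s: 7.22
position: [400.0, -217.3, 199.9]
orientation: [0.721, 0.693, 0.001, 0.0]
ft_force: [1.0, -0.1, -2.9]
width: 27.3
grip_force: 35.0
```

```bash
python3 snap.py r3
python3 - <<'E'
import cv2,numpy as np
a=cv2.imread("pics/r2.png");b=cv2.imread("pics/r3.png")
f=lambda i,x:cv2.convertScaleAbs(cv2.resize(i[70:270,x:x+133],(399,600),interpolation=cv2.INTER_CUBIC),alpha=1.3)
cv2.imwrite("pics/crop2.png",np.hstack([f(a,110),f(b,315)]))
E
```

```text
[ 399.99764852 -217.25676924  199.93356759] [[0.04, 0.999, 0.001], [0.999, -0.04, 0.0], [0.001, 0.001, -1.0]] 27.319993523291572 34.99854326248169 [ 1.04824322 -0.13370416 -2.88073015] [-0.23  0.15  0.66  2.12 -0.12  0.91  0.45]
[355.6767081  168.87332617]
```

View pics/crop2.png

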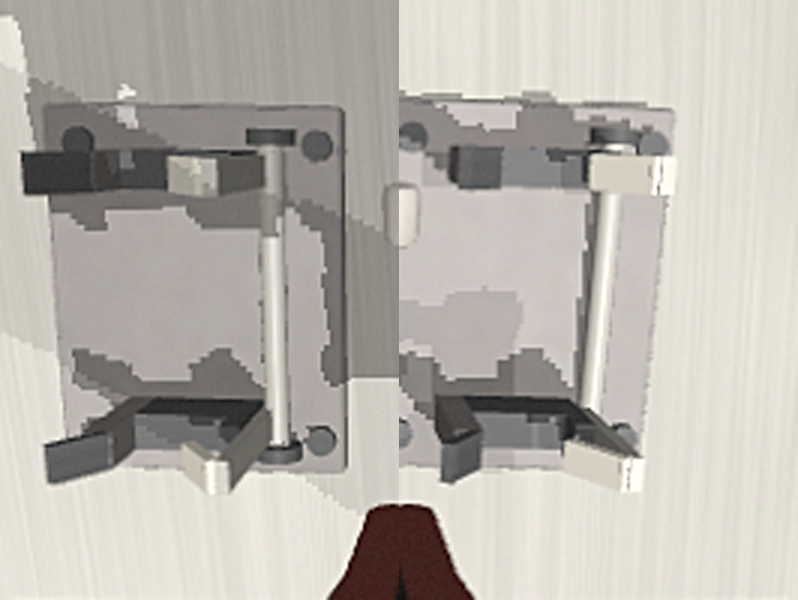

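The crop shows, in both views, the base-plate corners, the bolts, the flared -x prongs and the white jaw tips with their hinge bar on +x. Left crop: bolts (78,140), (317,146), (320,440) and TR corner (345,108). Right crop: bolts (411,137), (653,146), (624,436). Now triangulating.

Run:
```python
from h import *
import json
A,B=[cam("wrist",json.load(open(n+".json"))) for n in("r2","r3")]
a=lambda p:(110+(p[0]-1)/3,70+(p[1]-1)/3); b=lambda p:(315+(p[0]-400)/3,70+(p[1]-1)/3)
for n,p,q in [("bolt-x+y",(78,140),(411,137)),("bolt+x+y",(317,146),(653,146)),("bolt+x-y",(320,440),(624,436)),
 ("cornTR",(345,108),(676,110)),("hinge+y",(272,150),(612,150)),("tipfarL+y",(22,152),(452,147)),("tipfarL-y",(22,193),(452,187)),("tipnear+y",(45,443),(440,445)),("tipnear-y",(50,482),(443,481)),
 ("jawfar+y",(216,155),(674,155)),("jawfar-y",(216,195),(674,193)),("jawnear-y",(226,492),(640,490))]:
    x,e=tri(A,a(p),B,b(q)); print(n,x.round(1),round(e,1))
for n,p in [("TL",(47,105)),("TR",(345,108)),("BR",(347,470))]: print(n,plane(A,a(p),8).round(1))
print("TR r3",plane(B,b((676,110)),8).round(1))
# held tube: axis in r3/r2 image
for n in("r2","r3"):
    f=cv2.imread(f"pics/{n}.png").max(2).astype(int)
    print(n,[(r,[int(c) for c in np.argsort(-abs(np.diff(cv2.blur(f[r-2:r+3].astype(np.float32),(1,5))[2,225:340])))[:3]+225]) for r in (165,185,205,225,235)])
```

```text
bolt-x+y [ 442.1 -148.4    9.1] 0.7
bolt+x+y [ 521.4 -154.1   10.6] 0.1
bolt+x-y [ 514.6 -252.4   11.8] 0.5
cornTR [ 530.6 -142.5    5.4] 0.2
hinge+y [ 507.1 -154.8   12.9] 0.2
tipfarL+y [ 447.3 -151.5   63.5] 0.4
tipfarL-y [ 446.9 -162.5   65.9] 0.1
tipnear+y [ 443.  -235.8   66.1] 1.1
tipnear-y [ 443.6 -246.8   67.9] 0.1
jawfar+y [ 505.5 -155.2   75. ] 0.2
jawfar-y [ 505.1 -165.4   77.2] 0.2
jawnear-y [ 499.1 -248.8   77.2] 0.3
TL [ 432.5 -136.2    8. ]
TR [ 530.9 -142.5    8. ]
BR [ 522.4 -265.1    8. ]
TR r3 [ 529.6 -142.7    8. ]
r2 [(165, [313, 314, 311]), (185, [313, 225, 312]), (205, [225, 312, 246]), (225, [225, 246, 312]), (235, [246, 311, 312])]
r3 [(165, [245, 244, 313]), (185, [313, 245, 244]), (205, [319, 326, 246]), (225, [328, 246, 312]), (235, [246, 311, 312])]
```

Emit:
play_rows --pt "5 20 0 0 0 0.01 20" --pt "14 52 10 0 0 0.02 20" --pt "19.6 72 35 0 0 0.029 20" --pt "19.6 77 65 0 0 0.029 20" --pt "19.6 77 88 0 0 0.029 20" --pt "19.6 77 98 0 0 0.029 20" --pt "19.6 77 98 0 0 0.029 20" --pt "19.6 77 98 0 0 0.029 20"

```text
time_s: 8.28
position: [478.3, -201.6, 102.4]
orientation: [0.731, 0.682, 0.0, 0.001]
ft_force: [0.0, -0.5, -3.3]
width: 26.9
grip_force: 35.0
```

```bash
python3 snap.py s1
python3 - <<'E'
from h import *
f=grab_frame("scene"); cv2.imwrite("pics/sc1.png",cv2.convertScaleAbs(cv2.resize(f[180:300,130:290],(800,600),interpolation=cv2.INTER_CUBIC),alpha=1.5))
o=telemetry.get_obs();M=R.from_quat(o["orientation"]).as_matrix()
print(M.T@(np.array([477.7,-200.8,26])-o["position"]),np.degrees(np.arctan2(M[1,1],M[0,1])))
E
```

```text
[ 478.26897116 -201.6360651   102.35550372] [[0.07, 0.998, 0.001], [0.998, -0.07, -0.0], [-0.0, 0.002, -1.0]] 26.897971739342953 34.99853253364563 [ 0.04456915 -0.48527431 -3.26686223] [-0.16  0.43  0.56  2.06 -0.33  0.74  0.53]
[279.53043031 212.26149074]
[ 0.78298139 -0.56659443 76.5071209 ] -4.013227098295583
```

View pics/sc1.png

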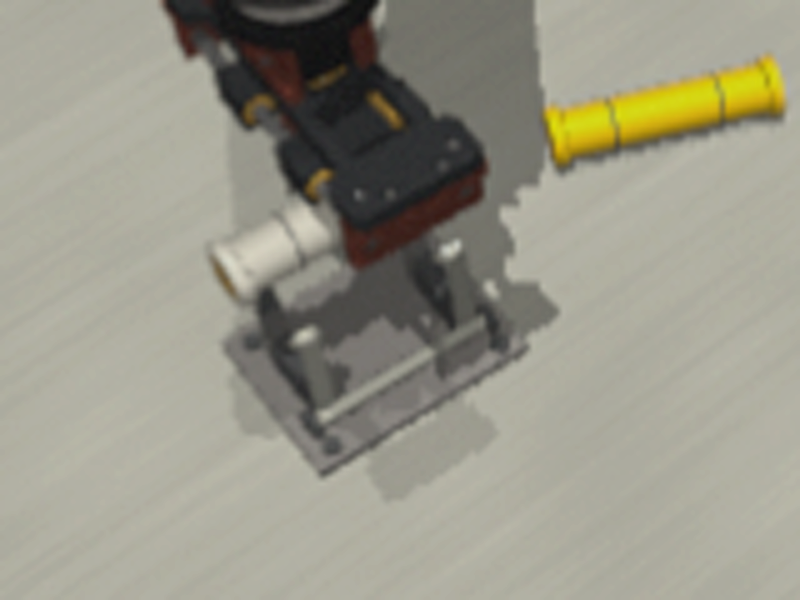

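The scene view shows the cartridge level above the rack, its collars outside the forks ((235,270) near the outer fork). Descending in stages.

Emit:
play_rows --pt "0 -0.4 8 0 0 0 20" --pt "0 -0.4 20 0 0 0 20" --pt "0 -0.4 32 0 0 0 20" --pt "0 -0.4 40 0 0 0 20" --pt "0 -0.4 45 0 0 0 20" --pt "0 -0.4 49 0 0 0 20" --pt "0 -0.4 49 0 0 0 20"

```text
time_s: 9.25
position: [474.6, -201.3, 52.0]
orientation: [0.732, 0.682, -0.001, -0.002]
ft_force: [-5.1, 0.3, -1.9]
width: 27.2
grip_force: 35.0
```

Emit:
play_rows --pt "0 0 3 0 0 0 20" --pt "0 0 6 0 0 0 20" --pt "0 0 9 0 0 0 20" --pt "0 0 12 0 0 0 20" --pt "0 0 15 0 0 0 20" --pt "0 0 15 0 0 0 20"

```text
time_s: 10.0
position: [474.0, -200.9, 36.5]
orientation: [0.732, 0.682, -0.001, -0.002]
ft_force: [-5.0, 0.1, -6.6]
width: 27.4
grip_force: 35.0
```

Emit:
play_rows --pt "0 0 3 0 0 0 20" --pt "0 0 6 0 0 0 20" --pt "0 0 9 0 0 0 20" --pt "0 0 11 0 0 0 20" --pt "0 0 11 0 0 0 20"

```text
time_s: 10.62
position: [477.2, -201.4, 27.0]
orientation: [0.731, 0.682, 0.0, 0.0]
ft_force: [-3.7, 0.0, 0.2]
width: 27.5
grip_force: 35.0
```

Emit:
play_rows --pt "0 0 1 0 0 0 20" --pt "0 0 2 0 0 0 20" --pt "0 0 2 0 0 0 20"

```text
time_s: 11.0
position: [477.3, -201.5, 26.7]
orientation: [0.732, 0.682, 0.001, -0.0]
ft_force: [-9.8, 4.0, 25.8]
width: 27.2
grip_force: 35.0
```

Run:
```python
from h import *
f=grab_frame("scene"); cv2.imwrite("pics/sc2.png",cv2.convertScaleAbs(cv2.resize(f[180:300,130:290],(800,600),interpolation=cv2.INTER_CUBIC),alpha=1.5))
o=telemetry.get_obs();print(o["position"],o["ft_force"])
```

```text
[ 477.28510256 -201.42904129   26.6889515 ] [-10.11880349   4.28230162  25.67290616]
```

View pics/sc2.png

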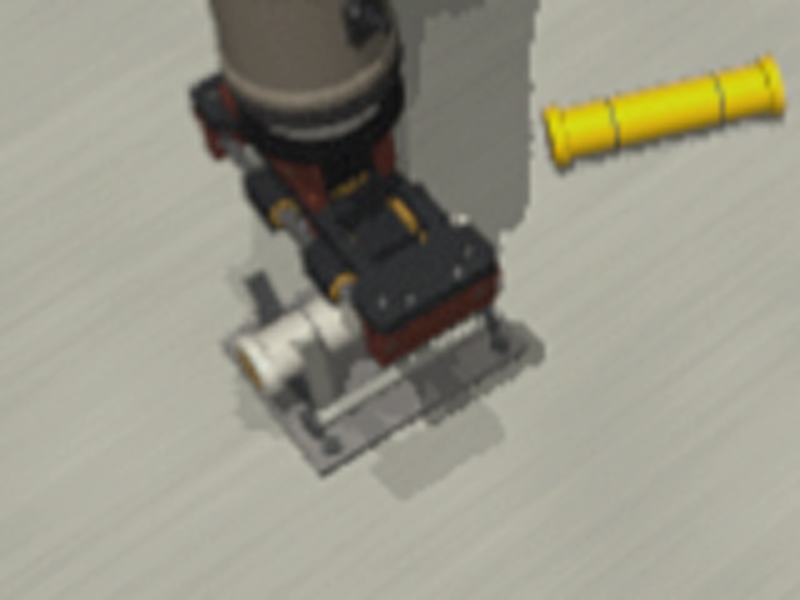

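The tube is bottomed in the forks (force rose to about 26 N with no further travel) and the jaw arm looks upright at (320,345). I'll relax the push, open and retreat.

Emit:
play_rows --pt "0 0 -2 0 0 0 20" --pt "0 0 -2 0 0 0 45" --pt "0 0 -2 0 0 0 45" --pt "0 0 -2 0 0 0 45"

```text
time_s: 11.55
position: [477.7, -201.6, 26.8]
orientation: [0.731, 0.682, 0.0, 0.001]
ft_force: [-0.6, 0.6, 0.2]
width: 44.7
grip_force: 0.0
```

Emit:
play_rows --pt "0 0 -8 0 0 0 45" --pt "0 0 -25 0 0 0 45" --pt "0 0 -55 0 0 0 45" --pt "0 0 -95 0 0 0 45" --pt "0 0 -140 0 0 0 45" --pt "0 0 -165 0 0 0 45" --pt "0 0 -175 0 0 0 45" --pt "0 0 -175 0 0 0 45"

```text
time_s: 12.55
position: [477.0, -201.3, 202.1]
orientation: [0.731, 0.682, 0.001, 0.0]
ft_force: [0.1, 0.5, -0.3]
width: 45.0
grip_force: 0.0
```

```bash
python3 snap.py e1
python3 - <<'E'
from h import *
f=grab_frame("scene"); w=cv2.imread("pics/e1.png"); b=cv2.imread("pics/top0.png");t=grab_frame("top")
r=lambda i:cv2.convertScaleAbs(cv2.resize(i,(400,300),interpolation=cv2.INTER_CUBIC),alpha=1.5)
cv2.imwrite("pics/fin.png",np.vstack([np.hstack([r(f[200:290,150:270]),r(w[80:275,150:410])]),np.hstack([r(t),r(b)])]))
E
```

```text
[ 477.0011341  -201.28020093  202.13406697] [[0.07, 0.998, 0.001], [0.998, -0.07, 0.0], [0.0, 0.001, -1.0]] 44.99195131852086 0.0 [ 0.07496016  0.52200789 -0.34313258] [-0.26  0.27  0.65  1.98 -0.2   0.95  0.42]
[280.56461081 186.75261939]
```

View pics/fin.png

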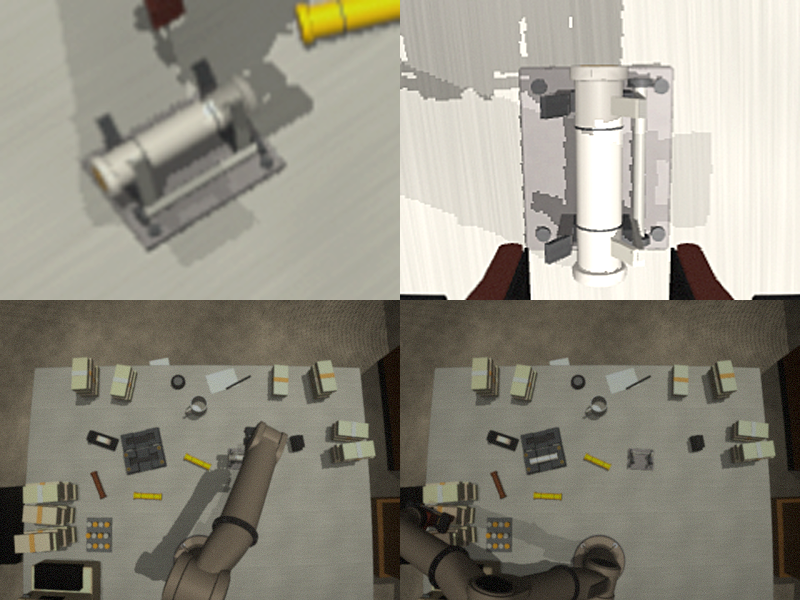

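The final picture shows the cartridge seated in both forks, with the jaw tips overlapping the tube at (625,105) and (625,245). The mug, dispenser and stamp have not moved. Handing in.

```bash
python3 -c "
from cell import robot
print(robot.finish_job())"
```

```text
the job is handed in; nothing more can be done
None
```

The cartridge lies home in both forks with the jaw shut over it and the gripper clear; the mug, tape dispenser and stamp stand where they were, and the job was handed in at about 13 s of the 45 s allowed.

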